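Line up the objectives by length on the rail

ROBOT

A 6-joint arm with a two-finger parallel gripper is mounted at the origin on the work surface. World frame = base frame: x ahead of the robot, y to its left, z up, the work surface at z = 0. Lengths are in m, angles in degrees, forces in N, time in s.
With the tool pointing down it reaches from about 0.4 to 0.825 m from the base axis. Payload 7 kg.
Tool frame: the origin (TCP) lies at the very end of the fingers, on their centre line; the grasp point (between the pads) lies 19 mm behind it; z points along the fingers, y is the direction in which the jaws open and shut (so a half turn about z gives the same grasp; the last joint's range is limited). The gripper opens to 88 mm and grips with 3 to 60 N. Pads are 19 mm wide; open, the fingers measure 130 mm over their backs; the gripper's body (78 mm by 193 mm) begins 47 mm behind the grasp point.
Start: joints at [-56.316, 20.546, 0.682, 0, -70.136, -16.507], TCP at [0.199, -0.645, 0.227] pointing down, gripper open.
Joint ranges: [-176.03, 176.03], [-82.01, 121.73], [-58.28, 71.71], [-173.87, 95.51], [-174.79, -0.11], [-173.66, 173.66]. Speed limits (degrees/s): [136.94, 136.94, 172.46, 180, 180, 180].

INTERFACE

Orientations are given as [roll, pitch, yaw] about the fixed x, y, z axes, in that order (R = Rz(yaw) Ry(pitch) Rx(roll)).
In Python, from station import bot gives the robot as it stands. The module is installed in compiled form; this text tells all that it offers. Calls block until the motion is done:
- bot.move_to(position, orientation): joint-space move of the TCP to a pose.
- bot.line_to(position, orientation=None, velocity=0.15, f_stop=None): straight line of the TCP; orientation=None keeps the orientation; velocity is the mean speed in m/s. With f_stop (N) it stops when the force on the tool has changed by that much, and returns True; else False.
- bot.move_joints(angles): joint-space move.
- bot.grip(opening, grip_force=None): finger opening in m; grip_force is the grip in N (None keeps the last); returns when the fingers have stopped.
- bot.pause(seconds).
- bot.solve_ik(position, orientation): joint angles nearest the present ones, or None.
- bot.sense(): the state.
- bot.read_camera(name): name is "side" or "top"; returns (picture, depth): 480x640x3 uint8, blue, green, red; 480x640 float32, m along the optical axis (not along the pixel's ray), 0 where there is no reading.
- bot.calibration(name): a dict with "fx", "fy", "cx", "cy" (pixels), "R" (3x3) and "t" (3): a world point X has camera coordinates R X + t. Camera axes: x right, y down, z forward; pixel columns grow to the right and rows downward; lengths in m; the calibration is good to about 2 mm. A picture is of the moment at which its call begins. calibration takes no time and is no camera call.
A pose or a line that the arm cannot do raises bot.IKError and nothing moves.
- bot.job_done(): hands the job in, once; it reports no verdict.
The state is a dict: "clock": time; "q": joint angles; "joint_vel": joint speeds; "effort": joint torques, N m; "eef_pos": TCP position; "ee_rot": TCP orientation; "ft_force": force on the tool from outside, world axes, zero at the start; "torque": the same for the moment, N m; "finger_gap": finger opening in m.
Only numpy, scipy, OpenCV 4.12 (cv2) and the standard library are available. Lean on these libraries where they do the work, as an engineer would, in place of code of your own. Each camera call takes 0.05 s, during which the arm holds its last target.

TASK

Set up the row of microscope objectives for the next imaging run: stand all four upright on the black rubber seats of the aluminium rail, one in the middle of each seat, in order of length, the longest on the seat next to the red end stop and the shortest on the seat farthest from it. Never let an objective fall over, and leave all four standing free and still.

Things in the scene. Friction and masses are not known exactly. Their poses are not given: they have to be found in the camera images.
- blue_objective: microscope objective with a blue collar and blue nose at the top, silver barrel and black base cap; 46 mm long, standing upright on its base cap: a round barrel 36 mm in diameter with a nose of 29 mm over the top 12 mm. Loose, 80 to 300 g. Origin: centre of its underside; z up along the barrel. It stands on the table at the start.
- green_objective: microscope objective with a green collar and green nose at the top, silver barrel and black base cap; 60 mm long, standing upright on its base cap: a round barrel 36 mm in diameter with a nose of 29 mm over the top 12 mm. Loose, 80 to 300 g. Origin: centre of its underside; z up along the barrel. It stands on the table at the start.
- yellow_objective: microscope objective with a yellow collar and yellow nose at the top, silver barrel and black base cap; 74 mm long, standing upright on its base cap: a round barrel 36 mm in diameter with a nose of 29 mm over the top 12 mm. Loose, 80 to 300 g. Origin: centre of its underside; z up along the barrel. It stands on the table at the start.
- white_objective: microscope objective with a white collar and white nose at the top, silver barrel and black base cap; 88 mm long, standing upright on its base cap: a round barrel 36 mm in diameter with a nose of 29 mm over the top 12 mm. Loose, 80 to 300 g. Origin: centre of its underside; z up along the barrel. It stands on the table at the start.
- seat1: round black rubber pad 56 mm in diameter and 4 mm thick, fixed on top of the aluminium rail; one of four alike in a row, 70 to 94 mm apart centre to centre. Origin: centre of its underside; its top, on which an objective stands, is 4 mm above (24 mm above the table). Seat 1 of 4 counted from the rail's +y end.
- seat2: round black rubber pad 56 mm in diameter and 4 mm thick, fixed on top of the aluminium rail; one of four alike in a row, 70 to 94 mm apart centre to centre. Origin: centre of its underside; its top, on which an objective stands, is 4 mm above (24 mm above the table). Seat 2 of 4 counted from the rail's +y end.
- seat3: round black rubber pad 56 mm in diameter and 4 mm thick, fixed on top of the aluminium rail; one of four alike in a row, 70 to 94 mm apart centre to centre. Origin: centre of its underside; its top, on which an objective stands, is 4 mm above (24 mm above the table). Seat 3 of 4 counted from the rail's +y end.
- seat4: round black rubber pad 56 mm in diameter and 4 mm thick, fixed on top of the aluminium rail; one of four alike in a row, 70 to 94 mm apart centre to centre. Origin: centre of its underside; its top, on which an objective stands, is 4 mm above (24 mm above the table). Seat 4 of 4 counted from the rail's +y end.
- red_stop: red end-stop block, 50 mm across the rail, 16 mm along it, 30 mm high, fixed on one end of the rail, 180 mm from the rail's middle (a black one of the same shape is on the other end); which end is red changes from start to start. Origin: centre of its underside, 20 mm above the table.
- rail: aluminium rail fixed to the table, 400 mm long, 64 mm wide, 20 mm high, carrying the seats and end stops. Origin: centre of its underside; its own y axis runs along its length, pointing to the robot's left (it is turned at most 13 degrees either way), and the seats lie on that axis; x is across it.
Things that resemble listed ones, but are neither listed nor needed, are in the scene too. What is shaped like the yellow_objective but pink or purple is not meant.

How it is judged:
By the outcome, as a careful person would: the job done as asked, in the order asked, and still so for the second after the job is handed in, with the robot touching nothing.
It also fails if it takes over 96 s, if anything falls off the work surface, if the arm or the gripper's body presses on something with over 40 N, if the wrist force passes 120 N, or if a joint passes its speed limit or range.

## Working session

There is one attempt and no reset: what is moved stays moved. The work goes in short steps, each a Python script; the robot and the scene stay as the last script left them, time stands still between calls to the robot, and variables do not carry over. Pictures are saved under pics/ and viewed, and the job is handed in when it is done.

```bash
mkdir -p pics; python3 - <<'E'
from station import bot
import cv2,numpy as np
for n in("top","side"):
    p,d=bot.read_camera(n); cv2.imwrite(f"pics/{n}0.png",p); np.savez(f"{n}0.npz",p=p,d=d)
    c=bot.calibration(n); print(n,{k:np.round(v,4).tolist() for k,v in c.items()}, (d==0).mean())
s=bot.sense();print(s["clock"],s["ee_rot"],s["eef_pos"],s["finger_gap"])
E
```

```text
top {'fx': 523.7471, 'fy': 523.7471, 'cx': 306.1772, 'cy': 237.1293, 'R': [[-0.0196, -0.9998, 0.0046], [-0.9884, 0.0187, -0.151], [0.1509, -0.0075, -0.9885]], 't': [0.0292, 0.5464, 0.992]} 0.004069010416666667
side {'fx': 498.7453, 'fy': 498.7453, 'cx': 323.6003, 'cy': 241.7977, 'R': [[-0.9928, -0.1194, -0.0078], [-0.0548, 0.5122, -0.8571], [0.1063, -0.8505, -0.515]], 't': [0.5576, 0.074, 0.8395]} 0.003912760416666667
0.1 [ 1.79917072e+02 -6.56715520e-03 -1.62827462e+02] [ 0.19920502 -0.64448294  0.2257376 ] 0.08778611191895631
```

View pics/top0.png

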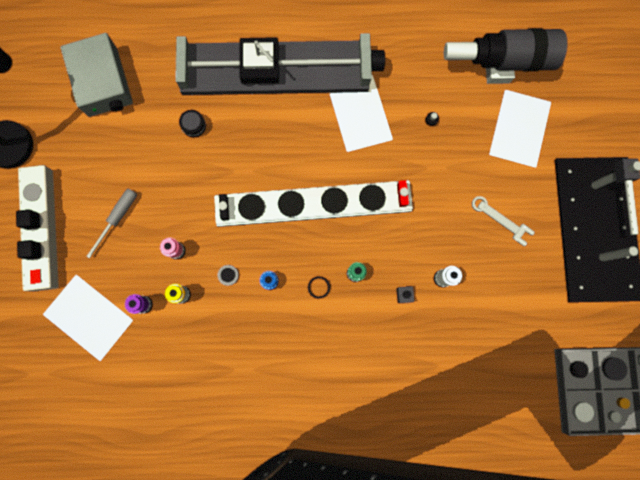

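View pics/side0.png

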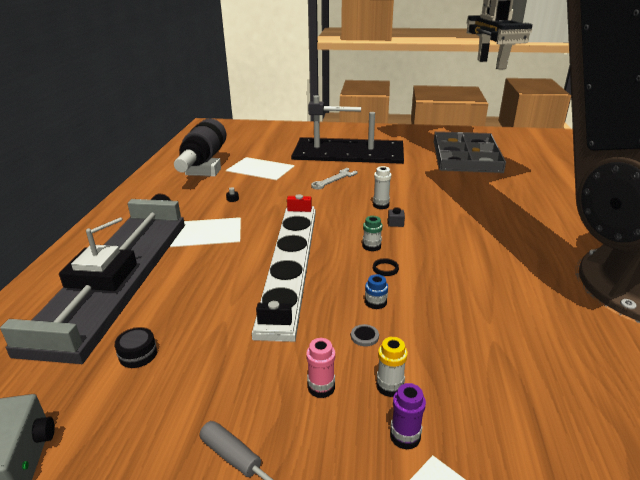

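The top view shows the rail at rows 180–225. Its seats are at about (252,207), (291,203), (334,200) and (372,198), and the red stop is at (404,193), the -y end. Blue is at (269,280), green (357,271), yellow (176,293) and white (453,275). Pink and purple are decoys. So white goes to seat 4, yellow to 3, green to 2 and blue to 1.

```bash
cat > vis.py <<'E'
import cv2,numpy as np
from station import bot
def world(c,d):
    v,u=np.mgrid[:480,:640]; P=np.stack([(u-c["cx"])/c["fx"]*d,(v-c["cy"])/c["fy"]*d,d],-1)
    return (P-np.array(c["t"]))@np.array(c["R"])   # R^T(P-t)
def ray(c,u,v,z):
    R=np.array(c["R"]);t=np.array(c["t"]);C=-R.T@t
    w=R.T@np.array([(u-c["cx"])/c["fx"],(v-c["cy"])/c["fy"],1]); return C+w*(z-C[2])/w[2]
H=dict(blue=.046,green=.060,yellow=.074,white=.088)
def mask(p,n):
    h=cv2.cvtColor(p,cv2.COLOR_BGR2HSV)
    lo,hi={'blue':((98,120,60),(118,255,255)),'green':((65,80,40),(92,255,255)),'yellow':((24,150,120),(34,255,255)),
      'white':((0,0,185),(180,40,255)),'pink':((160,60,90),(176,255,255)),'purple':((130,90,50),(155,255,255)),'red':((0,200,110),(3,255,255))}[n]
    return cv2.inRange(h,lo,hi)
E
python3 - <<'E'
from vis import *
for n in("top","side"):
    f=np.load(f"{n}0.npz");p,d=f["p"],f["d"];c=bot.calibration(n);W=world(c,d)
    print(n)
    t=W[300:310,250:260] if n=="top" else W[300:310,470:480]; print(" table z",np.round([t[...,2].mean(),t[...,2].std()],4))
    for k in("blue","green","yellow","white","pink","purple","red"):
        m=mask(p,k); N,L,S,Ce=cv2.connectedComponentsWithStats(m)
        for i in range(1,N):
            if not 25<S[i,4]<600: continue
            q=W[L==i]; z=np.percentile(q[:,2],90); qq=q[q[:,2]>z-.004]
            print(" ",k,S[i].tolist(),Ce[i].round(1),"med",np.median(q,0).round(3),"ztop",z.round(4),"topctr",((qq.max(0)+qq.min(0))/2).round(4),"span",np.ptp(qq,axis=0).round(3))
f=np.load("top0.npz");p,d=f["p"],f["d"];c=bot.calibration("top");W=world(c,d)
m=cv2.inRange(p[170:235,205:420].max(2),0,60)
N,L,S,Ce=cv2.connectedComponentsWithStats(m)
for i in range(1,N):
    if S[i,4]>50:
        u,v=Ce[i]+[205,170]; print(S[i],u,v,ray(c,u,v,.024).round(4),np.median(W[170:235,205:420][L==i],0).round(4))
E
```

```text
top
 table z [0.0205 0.1489]
  blue [260, 272, 18, 17, 208] [268.6 280.2] med [0.463 0.092 0.044] ztop 0.0472 topctr [0.4342 0.0671 0.5531] span [0.086 0.081 1.02 ]
  green [348, 263, 18, 18, 210] [356.5 271.4] med [ 0.475 -0.076  0.058] ztop 0.0613 topctr [ 0.4767 -0.0795  0.0606] span [0.027 0.027 0.006]
  yellow [165, 284, 17, 19, 194] [172.7 292.4] med [0.442 0.272 0.073] ztop 0.0754 topctr [0.4416 0.2704 0.0748] span [0.025 0.028 0.007]
  white [243, 43, 30, 23, 585] [257.4  54.4] med [0.914 0.111 0.07 ] ztop 0.0743 topctr [0.667  0.0819 0.5667] span [0.552 0.111 0.993]
  white [447, 43, 30, 14, 386] [461.7  49. ] med [ 0.915 -0.3    0.084] ztop 0.087 topctr [ 0.6603 -0.1514  0.573 ] span [0.539 0.356 0.98 ]
  white [282, 60, 78, 4, 196] [321.2  61.1] med [ 0.918 -0.022  0.038] ztop 0.0401 topctr [ 0.9184 -0.0187  0.0401] span [0.008 0.161 0.008]
  white [192, 62, 47, 3, 119] [212.8  62.8] med [0.918 0.21  0.038] ztop 0.0406 topctr [0.9181 0.2002 0.0404] span [0.006 0.094 0.007]
  white [491, 73, 23, 5, 66] [499.9  75.8] med [ 0.883 -0.392  0.029] ztop 0.0316 topctr [ 0.885  -0.
[... 3769 characters left out ...]
245 0.0162] span [0.019 0.012 0.004]
  red [287, 197, 24, 14, 310] [298.7 203.8] med [ 0.633 -0.168  0.037] ztop 0.0487 topctr [0.5628 0.2821 0.2725] span [0.189 0.921 0.455]
[155  15  25  25 480] 371.95625 197.31458333333333 [ 0.6288 -0.1167  0.024 ] [ 0.6293 -0.1167  0.0234]
[117  18  25  25 481] 333.92723492723496 200.06444906444906 [ 0.6246 -0.0393  0.024 ] [ 0.6249 -0.0393  0.0234]
[ 74  21  25  26 483] 290.6811594202899 203.40372670807454 [0.6193 0.0485 0.024 ] [0.6196 0.0481 0.0232]
[ 34  25  25  24 488] 251.00409836065575 206.47950819672133 [0.6144 0.1289 0.024 ] [0.6144 0.129  0.0232]
[15 37  9 13 82] 224.6341463414634 214.08536585365854 [0.5997 0.1822 0.024 ] [0.5947 0.1778 0.0484]
```

```bash
python3 - <<'E'
import cv2,numpy as np
p=np.load("top0.npz")["p"]; a=cv2.resize(p[225:325,110:270],None,fx=5,fy=5,interpolation=0);cv2.imwrite("pics/cropA.png",a)
a=cv2.resize(p[165:305,320:480],None,fx=4,fy=4,interpolation=0);cv2.imwrite("pics/cropB.png",a)
E
```

```text
(no output)
```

View pics/cropB.png

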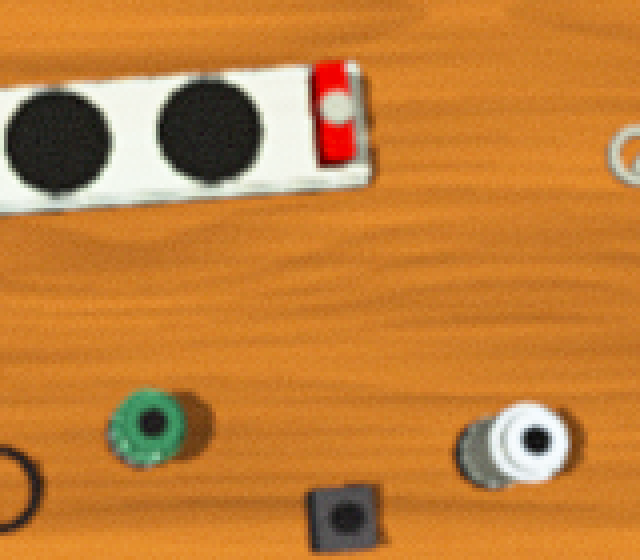

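```bash
cat >> vis.py <<'E'
AP=dict(blue=(.463,.093),green=(.4767,-.0795),yellow=(.4416,.2704),white=(.4638,-.251))
def topctr(W,xy,h,r=.024):
    m=(np.hypot(W[...,0]-xy[0],W[...,1]-xy[1])<r)&(abs(W[...,2]-h)<.0035)
    q=W[m][:,:2].astype(np.float32); (x,y),R=cv2.minEnclosingCircle(q); b=(np.percentile(q,2,0)+np.percentile(q,98,0))/2
    return np.array([x,y]).round(4),round(R,4),q.mean(0).round(4),b.round(4),len(q)
E
python3 - <<'E'
from vis import *
for n in("top","side"):
    f=np.load(f"{n}0.npz");p,d=f["p"],f["d"];c=bot.calibration(n);W=world(c,d);print(n)
    for k,a in list(AP.items()): print(k,*topctr(W,a,H[k]+(.0008 if n=="top" else 0)))
    print("pink",*topctr(W,(.527,.272),.0745));print("purple",*topctr(W,(.422,.336),.0745))
f=np.load("side0.npz");p=f["p"];c=bot.calibration("side")
m=cv2.inRange(p[205:330,240:330].max(2),0,60)
N,L,S,Ce=cv2.connectedComponentsWithStats(m)
for i in range(1,N):
    if S[i,4]>50: u,v=Ce[i]+[240,205]; print(S[i],ray(c,u,v,.024).round(4))
E
```

```text
top
blue [0.4642 0.094 ] 0.0143 [0.4646 0.0939] [0.4645 0.0934] 144
green [ 0.4765 -0.0796] 0.0143 [ 0.4765 -0.0792] [ 0.4773 -0.0786] 147
yellow [0.4404 0.2707] 0.0144 [0.4403 0.2706] [0.4409 0.2706] 167
white [ 0.4636 -0.2548] 0.0146 [ 0.4631 -0.2548] [ 0.4629 -0.2553] 167
pink [0.5299 0.2825] 0.0146 [0.5291 0.2822] [0.5291 0.2816] 153
purple [0.4222 0.3459] 0.0143 [0.422  0.3464] [0.4218 0.3463] 165
side
blue [0.4655 0.0958] 0.0154 [0.4658 0.0975] [0.4659 0.0962] 180
green [ 0.4776 -0.0766] 0.0156 [ 0.4788 -0.0753] [ 0.479  -0.0763] 104
yellow [0.4417 0.2723] 0.0154 [0.4419 0.2744] [0.442  0.2737] 328
white [ 0.4653 -0.253 ] 0.0158 [ 0.4651 -0.2515] [ 0.465  -0.2529] 71
pink [0.5306 0.2846] 0.0144 [0.5304 0.2841] [0.5309 0.2833] 265
purple [0.4234 0.3482] 0.0145 [0.4233 0.3481] [0.4235 0.3469] 384
[ 43  12  27  14 294] [ 0.6293 -0.1092  0.024 ]
[ 38  31  29  16 362] [ 0.6247 -0.0323  0.024 ]
[ 30  56  32  19 468] [0.6195 0.055  0.024 ]
[  16   83   41   37 1086] [0.6148 0.1558 0.024 ]
```

```bash
cat > act.py <<'E'
from vis import *
OBJ=dict(blue=(.4647,.0946),green=(.4770,-.0783),yellow=(.4410,.2713),white=(.4643,-.2539))
SEAT=dict(blue=(.6144,.1294),green=(.6195,.0488),yellow=(.6247,-.0388),white=(.6290,-.1162))
GZ=dict(blue=.025,green=.036,yellow=.044,white=.056)
YAW=-86.65
def st(): s=bot.sense(); return round(float(s["clock"]),2),np.round(s["eef_pos"],4),np.round(s["ft_force"],2),round(float(s["finger_gap"]),4)
def pick(k,yaw=YAW):
    o=[180,0,yaw]; x,y=OBJ[k]; z=GZ[k]-.019
    bot.grip(.064,20); bot.move_to([x,y,.16],o)
    hit=bot.line_to([x,y,z],velocity=.12,f_stop=8); print("down",hit,st())
    if hit: return False
    bot.grip(.02,20); print("grip",st())
    bot.line_to([x,y,.17],velocity=.15); print("lift",st()); return True
def place(k,yaw=YAW,off=(0,0)):
    o=[180,0,yaw]; x,y=SEAT[k]; x+=off[0];y+=off[1]; z=GZ[k]-.019+.024
    bot.move_to([x,y,.17],o); bot.line_to([x,y,z+.012],velocity=.12); bot.pause(.2)
    hit=bot.line_to([x,y,z-.002],velocity=.02,f_stop=3); print("place",hit,st())
    bot.grip(.064); print("open",st())
    bot.line_to([x,y,.19],velocity=.15)
E
python3 - <<'E'
from act import *
for yaw in(-86.65,93.35):
  for D,h in((OBJ,.005),(OBJ,.17),(SEAT,.03),(SEAT,.19)):
    for k in D:
      q=bot.solve_ik([*D[k],h],[180,0,yaw]); print(yaw,k,h,None if q is None else np.round(q))
E
```

```text
-86.65 blue 0.005 [ 35.  18. -39.   0. -33. -32.]
-86.65 green 0.005 [ 14.  18. -38.   0. -33. -11.]
-86.65 yellow 0.005 [ 53.  21. -34.   0. -35. -50.]
-86.65 white 0.005 [ -7.  22. -32.   0. -36.  11.]
-86.65 blue 0.17 [ 35.   4. -29.   0. -57. -32.]
-86.65 green 0.17 [ 14.   5. -28.   0. -57. -11.]
-86.65 yellow 0.17 [ 53.   8. -24.   0. -58. -50.]
-86.65 white 0.17 [ -7.   9. -22.   0. -58.  11.]
-86.65 blue 0.03 [ 30.  27. -18.   0. -45. -26.]
-86.65 green 0.03 [ 22.  26. -19.   0. -45. -19.]
-86.65 yellow 0.03 [ 14.  27. -19.   0. -45. -11.]
-86.65 white 0.03 [  7.  28. -17.   0. -46.  -4.]
-86.65 blue 0.19 [ 30.  18.  -9.   0. -64. -26.]
-86.65 green 0.19 [ 22.  17.  -9.   0. -64. -19.]
-86.65 yellow 0.19 [ 14.  17.  -9.   0. -64. -11.]
-86.65 white 0.19 [  7.  19.  -7.   0. -64.  -4.]
93.35 blue 0.005 [ 35.  18. -39.   0. -33. 148.]
93.35 green 0.005 [ 14.  18. -38.   0. -33. 169.]
93.35 yellow 0.005 [ 53.  21. -34.   0. -35. 130.]
93.35 white 0.005 [  -7.   22.  -32.   -0.  -36. -169.]
93.35 blue 0.17 [ 35.   4. -29.   0. -57. 148.]
93.35 green 0.17 [ 14.   5. -28.   0. -57. 169.]
93.35 yellow 0.17 [ 53.   8. -24.   0. -58. 130.]
93.35 white 0.17 [  -7.    9.  -22.    0.  -58. -169.]
93.35 blue 0.03 [ 30.  27. -18.   0. -45. 154.]
93.35 green 0.03 [ 22.  26. -19.   0. -45. 161.]
93.35 yellow 0.03 [ 14.  27. -19.   0. -45. 169.]
93.35 white 0.03 None
93.35 blue 0.19 [ 30.  18.  -9.   0. -64. 154.]
93.35 green 0.19 [ 22.  17.  -9.   0. -64. 161.]
93.35 yellow 0.19 [ 14.  17.  -9.   0. -64. 169.]
93.35 white 0.19 None
```

```bash
python3 - <<'E'
from act import *
if pick("blue"):
    p,d=bot.read_camera("side"); cv2.imwrite("pics/s1.png",p)
    place("blue"); p,d=bot.read_camera("side"); cv2.imwrite("pics/s2.png",p)
    print(st())
E
```

```text
down False (4.96, array([0.4651, 0.0948, 0.0065]), array([ 0.58,  0.15, -0.68]), 0.0644)
grip (5.54, array([0.4648, 0.0947, 0.0062]), array([-0.01,  0.16,  2.28]), 0.0355)
lift (6.78, array([0.4641, 0.0943, 0.1691]), array([-0.42,  0.29, -1.5 ]), 0.0358)
place True (9.48, array([0.6142, 0.1293, 0.0301]), array([-0.86, -0.31,  4.37]), 0.0356)
open (10.19, array([0.6136, 0.129 , 0.0296]), array([-1.09,  0.99, -0.53]), 0.0641)
(11.46, array([0.6138, 0.1292, 0.1888]), array([ 0.22, -0.08,  0.02]), 0.0641)
```

View pics/s2.png

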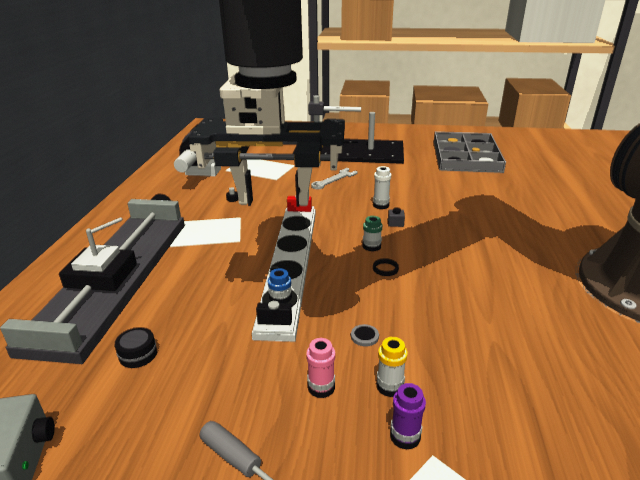

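Blue stands upright on seat 1, at about (279,283). Green is next, followed by a top-view check.

```bash
python3 - <<'E'
from act import *
if pick("green") and st()[3]>.03:
    place("green")
    bot.move_to([*OBJ["yellow"],.16],[180,0,YAW])
    p,d=bot.read_camera("top"); cv2.imwrite("pics/t3.png",p); W=world(bot.calibration("top"),d)
    for k in("blue","green"): print(k,SEAT[k],*topctr(W,SEAT[k],H[k]+.0248))
    print(st())
E
```

```text
down False (14.0, array([ 0.4775, -0.0782,  0.0175]), array([ 0.1 , -0.34, -0.62]), 0.0639)
grip (14.57, array([ 0.4772, -0.0783,  0.0172]), array([-0.69,  1.58,  3.8 ]), 0.0358)
lift (15.74, array([ 0.4763, -0.0783,  0.1691]), array([-0.4 , -0.18, -1.82]), 0.0354)
place True (18.43, array([0.6193, 0.0487, 0.0412]), array([-1.4 ,  0.27,  4.39]), 0.0352)
open (19.13, array([0.6187, 0.0486, 0.0406]), array([-0.19, -0.01,  0.16]), 0.0636)
blue (0.6144, 0.1294) [0.6129 0.128 ] 0.0142 [0.6127 0.128 ] [0.6128 0.1283] 138
green (0.6195, 0.0488) [0.6179 0.0476] 0.0144 [0.6179 0.0478] [0.6178 0.0474] 149
(21.44, array([0.4417, 0.2708, 0.16  ]), array([ 0.85, -1.14, -0.88]), 0.0642)
```

View pics/t3.png

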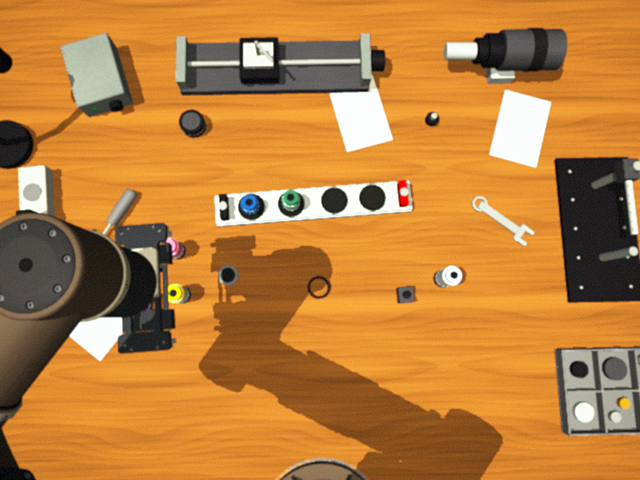

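Blue and green are upright and about 1.8 mm off their seat centres, a consistent offset of (-1.5,-1.0) mm. I'll compensate for that on the other two.

```bash
python3 - <<'E'
from act import *
if pick("yellow") and st()[3]>.03:
    place("yellow",off=(.0015,.0007))
    if pick("white") and st()[3]>.03:
        place("white",off=(.0015,.0007))
        bot.move_to([.45,-.25,.25],[180,0,YAW]); bot.pause(.3)
        for n in("top","side"):
            p,d=bot.read_camera(n); cv2.imwrite(f"pics/{n}4.png",p); W=world(bot.calibration(n),d); print(n)
            for k in SEAT: print(k,SEAT[k],*topctr(W,SEAT[k],H[k]+(.0248 if n=="top" else .024)))
print(st())
E
```

```text
down False (23.18, array([0.4414, 0.2717, 0.0256]), array([-0.09,  0.37,  0.61]), 0.0641)
grip (23.76, array([0.4411, 0.2714, 0.0252]), array([ 0.14, -0.54,  3.02]), 0.0357)
lift (24.88, array([0.4404, 0.2708, 0.169 ]), array([ 0.15, -0.08, -2.74]), 0.0358)
place True (28.06, array([ 0.6261, -0.0381,  0.0491]), array([-0.38,  0.28,  4.01]), 0.0356)
open (28.77, array([ 0.6252, -0.0382,  0.0484]), array([-0.07, -0.77,  0.74]), 0.0643)
down False (32.31, array([ 0.4649, -0.2539,  0.0376]), array([0.76, 0.03, 0.2 ]), 0.0639)
grip (32.88, array([ 0.4644, -0.254 ,  0.0372]), array([-0.47,  0.39,  2.  ]), 0.0357)
lift (33.92, array([ 0.4636, -0.2537,  0.169 ]), array([ 0.66, -0.54, -1.16]), 0.0357)
place True (36.52, array([ 0.6302, -0.1155,  0.0611]), array([-0.85,  0.67,  4.84]), 0.0357)
open (37.23, array([ 0.6295, -0.1154,  0.0604]), array([-0.27,  0.73, -0.12]), 0.0635)
top
blue (0.6144, 0.1294) [0.6125 0.1279] 0.0145 [0.6127 0.1282] [0.6126 0.1283] 148
green (0.6195, 0.0488) [0.6179 0.0477] 0.0143 [0.6179 0.0476] [0.6177 0.0474] 146Traceback (most recent call last):
  File "<stdin>",
[... 188 characters left out ...]
                                                                 ~~~~~~~~~~~~~^^^^^^^
    return _quantile_unchecked(
        a, q, axis, out, overwrite_input, method, keepdims, weights)
    return _ureduce(a,
                    func=_quantile_ureduce_func,
    ...<5 lines>...
                    overwrite_input=overwrite_input,
                    method=method)
    r = func(a, **kwargs)
    result = _quantile(arr,
                       quantiles=q,
    ...<2 lines>...
                       out=out,
                       weights=wgt)
    slices_having_nans = np.isnan(arr[-1, ...])
                                  ~~~^^^^^^^^^
IndexError: index -1 is out of bounds for axis 0 with size 0
```

View pics/top4.png

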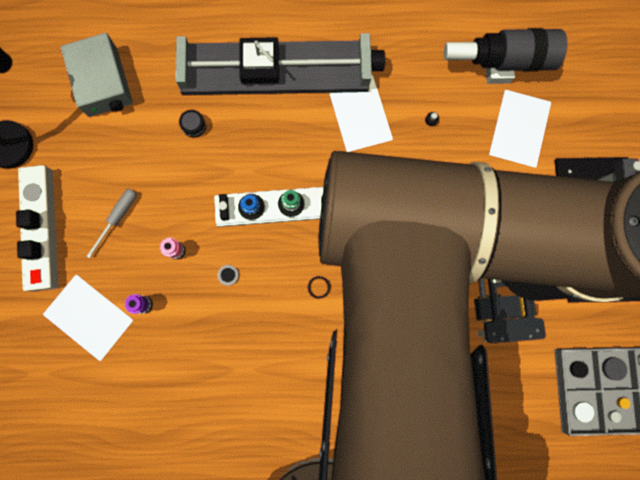

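The arm hides seats 3 and 4 in this top view. I'll check the joints, then move to the clear spot I used earlier.

```bash
python3 - <<'E'
from act import *
print(st(),bot.sense()["q"].round(0),bot.sense()["ee_rot"].round(1))
p,d=bot.read_camera("side"); cv2.imwrite("pics/side4.png",p)
print(np.round(bot.solve_ik([.44,.27,.25],[180,0,YAW])))
E
```

```text
(39.52, array([ 0.4504, -0.2496,  0.2495]), array([-0.58, -0.11, -0.62]), 0.0642) [ -7.   5. -17.  -0. -68.  11.] [179.9   0.  -86.6]
[ 53.   5. -17.   0. -68. -50.]
```

View pics/side4.png

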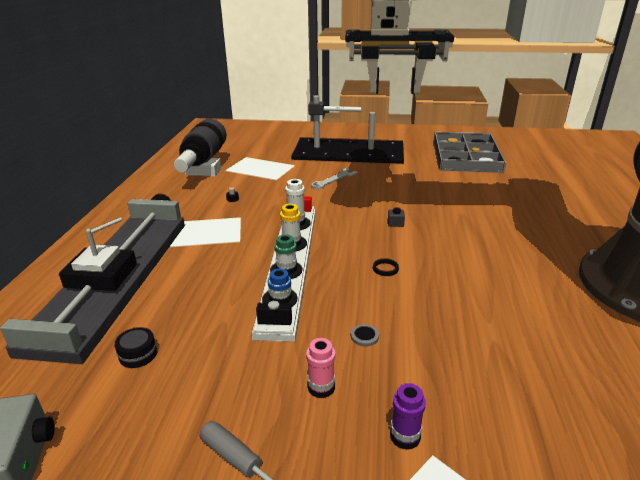

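In the side view all four stand in order, from white at (295,190) next to the red stop to blue at (279,283). A clear top view comes next.

```bash
python3 - <<'E'
from act import *
bot.move_to([.44,.27,.25],[180,0,YAW]); bot.pause(.3)
c=bot.calibration("top")
C={"blue":(.6144,.1289),"green":(.6193,.0485),"yellow":(.6246,-.0393),"white":(.6288,-.1167)}
p,d=bot.read_camera("top"); cv2.imwrite("pics/top5.png",p); W=world(c,d)
for k in SEAT:
    r=topctr(W,SEAT[k],H[k]+.0248); print(k,r, "err mm",((r[0]-C[k])*1000).round(1))
p,d=bot.read_camera("side"); W=world(bot.calibration("side"),d)
for k in SEAT: print("side",k,topctr(W,SEAT[k],H[k]+.024))
print(st())
E
```

```text
blue (array([0.6128, 0.128 ]), 0.0144, array([0.6125, 0.1281], dtype=float32), array([0.6124, 0.1276], dtype=float32), 144) err mm [-1.6 -0.9]
green (array([0.618 , 0.0475]), 0.0144, array([0.6174, 0.0474], dtype=float32), array([0.6176, 0.0474], dtype=float32), 146) err mm [-1.3 -1. ]
yellow (array([ 0.6245, -0.0382]), 0.0144, array([ 0.6248, -0.0385], dtype=float32), array([ 0.6244, -0.0383], dtype=float32), 152) err mm [-0.1  1.1]
white (array([ 0.6289, -0.1169]), 0.0145, array([ 0.6284, -0.1166], dtype=float32), array([ 0.6286, -0.1165], dtype=float32), 159) err mm [ 0.1 -0.2]
side blue (array([0.6141, 0.1304]), 0.0152, array([0.6144, 0.132 ], dtype=float32), array([0.6146, 0.1309], dtype=float32), 183)
side green (array([0.6201, 0.0491]), 0.016, array([0.6194, 0.0512], dtype=float32), array([0.6197, 0.0499], dtype=float32), 145)
side yellow (array([ 0.6269, -0.036 ]), 0.0153, array([ 0.6261, -0.0339], dtype=float32), array([ 0.6261, -0.0352], dtype=float32), 113)
side white (array([ 0.6306, -0.1143]), 0.015, array([ 0.6303, -0.1123], dtype=float32), array([ 0.6309, -0.1139], dtype=float32), 90)
(41.86, array([0.4401, 0.2698, 0.25  ]), array([-0.52, -0.16,  0.1 ]), 0.064)
```

View pics/top5.png

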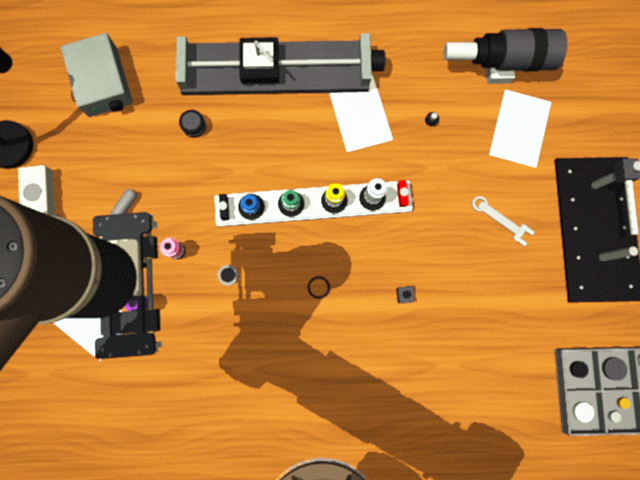

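The top view shows blue, green, yellow and white at columns 250, 291, 335 and 376, each within 2 mm of its seat centre. White is beside the red stop and the gripper is well clear, so I'm handing the job in.

```bash
python3 -c "
from station import bot
bot.job_done()"
```

```text
the job is handed in; nothing more can be done
```

All four objectives stand upright on the rail seats in order of length: white (longest) on seat 4 next to the red stop, then yellow on seat 3, green on seat 2 and blue on seat 1. I handed the job in at about 42 s of the 96 s allowed, and none fell over.

- **Centring:** the last top-view check put white 0.2 mm, yellow 1.1 mm, green 1.6 mm and blue 1.8 mm from their seat centres. I left blue and green as they were, because moving them again was riskier than the small offset.
- **Camera disagreement:** the side camera gave positions about 1–3 mm different from the top camera, mostly in y. The calibration is only good to about 2 mm, so I relied on the top camera for both seats and objectives.
- **Failed check:** my first final check failed because the arm hid seats 3 and 4 from the top camera. I moved the arm clear and repeated it. At hand-in the gripper was open and away from everything on the rail.

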